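# Tighten the reservoir's clutch cap to the first click

## Task

The filler cap on the sloping shoulder of the disinfectant reservoir has been left loose under its dust cover. Lift the dust cover off and set it down, upright and open side down, inside the rim of its round steel stand (do not drop it). Then turn the cap's wing clockwise until its clutch clicks for the first time, stop before a second click, let go, and leave everything else on the desk where it stands.

Things in the scene. Friction and masses are not known exactly. Their poses are not given: they have to be found in the camera images.
- tank: White reservoir, fixed to the desk for the run, 150 wide (own y) x 150 deep (own x) x 144 mm high, with a low 21 mm high handle bow on its top at the back. Origin: centre of its underside on the desk; z up; own -x is its front. Its front is 62 mm high and a flat shoulder rises from it to the back at 35.5 degrees; the filler with cap and cover stands square on that shoulder, so its axis leans 35.5 degrees (0.62 rad) from vertical towards the front (own -x).
- collar (a point): On the filler axis, centre of the top face of the grey square flange (74 x 74 mm) on which cap and dust cover stand. The frame is that of the reservoir (z up), not of the leaning axis; the axis direction in this frame is (-0.581, 0, 0.814). The cap is 52 mm across and stands 43 mm above this point along the axis.
- cover: Loose grey dust cover, 80 g, an inverted cup that at the start sits over the cap with its open rim (on four tiny feet) on the flange (it is loose by about 3 mm). 64 mm outside diameter, 52 mm high, with a straight grip rib on top, 44 long (own x) x 12 thick (own y), rising from 51.5 to 79.5 mm. Origin: centre of the open rim; z along its axis towards the rib (at the start along the leaning filler axis).
- stand: Round steel stand on the desk, fixed for the run: base 96 mm across, round rim 18 mm high, 72 mm inside diameter, inner floor 6 mm above the desk. Origin: centre of the underside on the desk.
- wing_mid (a point): Centre of the cap's grip wing: a straight bar 44 long (own x) x 12 thick (own y) x 27 mm high (own z, 13.5 mm to either side of this point); own z is the leaning filler axis, pointing away from the reservoir. The point lies 29.5 mm from the collar point along the axis; a 39 mm disc lies just under the bar and the cap's 52 mm ribbed skirt below that; all turn together. Hidden under the cover at the start. Clockwise (seen looking down on the cap along the axis) tightens.
- cap (a joint): Angle of the cap, rad, growing clockwise; starts between 0.2 and 0.65. Up to 1.0 (screwed home) it turns lightly, about 0.05 N m. Then its slip clutch resists at once with about 0.3 N m, less and less up to the tooth top at 1.26; past about 1.32 it snaps on by itself to rest at 1.52 (first click) and stays there when let go. Let go before 1.2 it springs back. The next tooth top, at 1.79, would be the second click.
- reagent_bottle: Glass bottle, 63 mm diameter, 132 mm high; bystander. Origin: centre of underside.
- sample_cup: White sample cup with a red screw lid, 51 mm diameter, 64 mm high; bystander. Origin: centre of underside.
- vial_1: Brown vial with a white cap, 29 mm diameter, 65 mm high; bystander, fixed. Origin: centre of underside.
- plaster_roll: Roll of surgical tape lying flat, 58 mm diameter, 25 mm high; bystander, fixed. Origin: centre of underside.
- timer: White mechanical minute timer, 47 x 66 x 70 mm; bystander, fixed. Origin: centre of underside.
Things that resemble listed ones, but are neither listed nor needed, are in the scene too. Of the things that look like the cover, the larger one is meant.

How it is judged:
On the way, in this order (a step that is already met when the one before it is completed fails the run):
1. the dust cover stands in its stand, let go (horizontal distance between cover and stand below 0.007 m and z of cover in the frame of stand below 0.01 m and angle between cover's own z axis and vertical below 0.1 rad and contact force between the fingers and cover below 0.1 N), for 0.2 s.
2. the cap is home and its clutch has clicked once (value of joint cap above 1.34 rad), for 0.2 s.
At the end, for the whole second after the job is handed in: The dust cover stands at rest upright on the floor of its stand, open side down (within 7 mm of the centre, under 0.1 rad tilt, rim at most 10 mm above the desk); the cap rests one click past home (its angle between 1.42 and 1.62 rad) (horizontal distance between cover and stand below 0.007 m and z of cover in the frame of stand below 0.01 m and angle between cover's own z axis and vertical below 0.1 rad and linear speed of cover below 0.02 m/s and value of joint cap between 1.42 and 1.62 rad); the robot touches nothing.
It fails at once if the clutch clicks a second time (value of joint cap above 1.8 rad).
It fails at once if the dust cover is let go in the air (dropped) (contact force between anything else and cover below 0.05 N and height (world z) of cover above 0.02 m and distance between cover and collar above 0.08 m).
It fails at once if the bottle or the sample cup is moved more than 25 mm (distance of any of reagent_bottle, sample_cup from where it was at the start of the episode above 0.025 m).
It also fails if it takes over 58 s, if anything falls off the work surface, if the arm or the gripper's body presses on something with over 40 N, if the wrist force passes 120 N, or if a joint passes its speed limit or range.

## Robot

A 6-joint arm with a two-finger parallel gripper is mounted at the origin on a cart in front of the work surface, level with it; the furniture and walls round the work are solid. World frame = base frame: x ahead of the robot, y to its left, z up, the work surface at z = 0. Lengths are in m, angles in rad, forces in N, time in s.
With the tool pointing down it reaches from about 0.275 to 0.85 m from the base axis. Payload 19 kg.
Tool frame: the origin (TCP) lies on the centre line of the jaws, within the pads' length; the fingertips stand 19 mm ahead of it and the grasp point (between the pads) is the TCP; z points along the fingers, x is the direction in which the jaws open and shut, and the axes are right-handed (so a half turn about z gives the same grasp; the last joint's range is limited). The gripper opens to 85 mm and grips with 20 to 120 N. Pads are 22 mm wide; open, the fingers measure 114 mm over their backs; the gripper's body (76 mm by 85 mm) begins 54 mm behind the grasp point. The pads swing forward as they close: fully open they stand 13 mm farther back than shut.
Start: joints at [1.004, 0.15, 1.437, -0, 1.554, -0.134], TCP at [0.241, 0.522, 0.25] pointing down, gripper open.
Joint ranges: [-2.8, 2.8], [-0.68, 2.1], [0.12, 2.68], [-1.39, 4.53], [0.16, 2.79], [-2.81, 2.81]. Speed limits (rad/s): [1.89, 1.89, 2.22, 3.01, 3.01, 3.01].

## Interface

Orientations are given as [roll, pitch, yaw] about the fixed x, y, z axes, in that order (R = Rz(yaw) Ry(pitch) Rx(roll)).
In Python, from plant import env gives the robot as it stands.
- The arm moves only by the tool apply_moves, never from a script. Its argument "targets" is a list of rows, each a list of 3 entries, a list of its own where there are three numbers: the shift along the tool's x, y, z in cm, then the turn about the tool's z in degrees, then the opening in per cent of the stroke, from 0 (shut) to 100 (fully open). In form: [[[tx, ty, tz], roll, jaw], ...]. A call has 1 to 12 rows; each row shifts and turns the commanded pose from where the row before left it, along the tool's axes as they then stand; what a row does not reach is not made up. A row lasts 1/8 s, in which the tool goes at most 62.5 mm and 10.7 degrees, less where a joint would pass 70% of its speed; a pose out of reach is approached as far as the arm can. A call with a gripper value outside its range is refused whole. The fingers move at their own pace and stop on an object; "grip_force" is the grip in N (left out, the last holds). Time passes only in rows, so rows that do not move let the fingers close. It gives the time, the measured TCP pose, the force and the opening at its end, in the units of the state.
- env.get_state(): the state, without advancing time (a new reading comes with each control period).
- env.get_image(name): name is "scene" or "top"; returns the picture (420x560x3 uint8, red, green, blue); there is no depth.
- env.camera_info(name): a dict with "mtx" (3x3 intrinsics, pixels), "camera_from_world" (4x4, takes a point from world to camera coordinates). Camera axes: x right, y up, looking along -z (the intrinsics and any distortion apply to the point x, -y, -z); pixel columns grow to the right and rows downward; lengths in m; the calibration is good to about 2 mm. A picture is of the moment at which its call begins. camera_info takes no time and is no camera call.
- env.sign_off(): hands the job in, once; it reports no verdict.
The state is a dict: "time": time; "qpos": joint angles; "qd": joint speeds; "tau": joint torques, N m; "tool_pos": TCP position; "tool_rot": TCP orientation; "force": force on the tool from outside, world axes, zero at the start; "ft_torque": the same for the moment, N m; "width": opening from 0.0 (shut) to 1.0 (fully open).
Only numpy, scipy, OpenCV 4.12 (cv2) and the standard library are available. Lean on these libraries where they do the work, as an engineer would, in place of code of your own. Each camera call takes 0.05 s, during which the arm holds its last target. There are 200 camera calls.

## Working session

There is one attempt and no reset: what is moved stays moved. The work goes in short steps, Python scripts to look and compute and a tool call to move; the robot and the scene stay as the last step left them, time stands still between calls to the robot, and variables do not carry over. Pictures are saved under pics/ and viewed, on a budget of 10 in all, crops included, one or two more only if the job needs it, and the job is handed in when it is done.

Besides the shell and the picture viewer there is one more tool, called after "Emit:" as name([rows], argument=value, ...), one row to a line, values as JSON. apply_moves: Moves the arm, as the interface text tells. Its arguments: {"type":"object","properties":{"targets":{"type":"array","items":{"type":"array"}},"grip_force":{"type":"number"}},"required":["targets"]}

```bash
ls; mkdir -p pics
python3 - <<'E'
from plant import env
import cv2,numpy as np
for n in("scene","top"):
    im=env.get_image(n); cv2.imwrite(f"pics/{n}0.png",im[:,:,::-1])
    c=env.camera_info(n); print(n,np.round(c["mtx"],1).tolist(),np.round(c["camera_from_world"],4).tolist(),c.keys())
print(env.get_state())
E
```

```text
pics
scene [[388.4, 0.0, 281.4], [0.0, 388.4, 210.9], [0.0, 0.0, 1.0]] [[0.7716, -0.636, -0.0107, -0.369], [0.3909, 0.4609, 0.7967, -0.2869], [-0.5018, -0.6189, 0.6043, -0.6881], [0.0, 0.0, 0.0, 1.0]] dict_keys(['mtx', 'camera_from_world'])
top [[408.0, 0.0, 285.9], [0.0, 408.0, 208.0], [0.0, 0.0, 1.0]] [[0.0132, -0.9998, -0.0112, 0.0117], [0.9994, 0.0129, 0.0311, -0.4674], [-0.0309, -0.0116, 0.9995, -0.9827], [0.0, 0.0, 0.0, 1.0]] dict_keys(['mtx', 'camera_from_world'])
{'time': 0.1, 'qpos': array([ 1.00396346e+00,  1.50901828e-01,  1.43792453e+00,  2.07084593e-05,
        1.55376672e+00, -1.34028251e-01]), 'qd': array([-0.00049604, -0.00134175, -0.00065389,  0.00097215,  0.00253652,
        0.00112023]), 'tau': array([ 6.35952063e-03, -7.14373612e+01, -5.71791744e+01, -1.29271389e-04,
        7.12494249e-03, -2.41123047e-05]), 'tool_pos': array([0.24109449, 0.52181442, 0.2497764 ]), 'tool_rot': array([-3.14143845e+00,  9.88689691e-04,  1.13799142e+00]), 'force': array([-0.87541247,  0.96096546,  0.17026806]), 'ft_torque': array([-0.00913229,  0.03479962,  0.04271955]), 'width': 1.0026949873178397}
```

View pics/scene0.png

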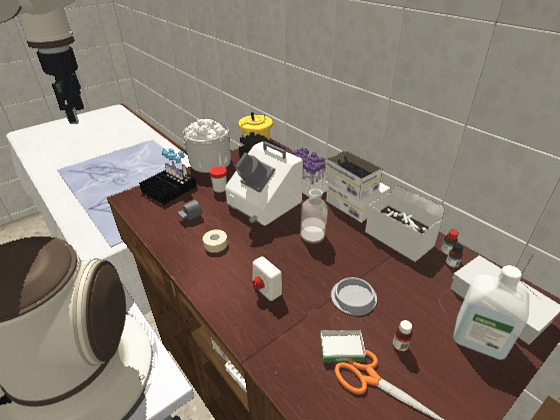

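View pics/top0.png

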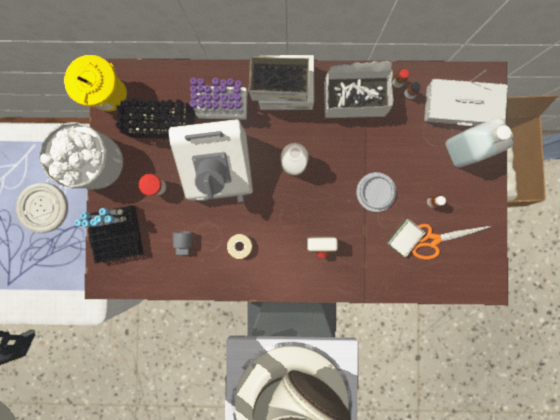

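The scene view shows the tank at about (265,185) with the dark cover at (257,172), and the steel stand at (354,296). In the top view the tank is at (212,160), the cover at (210,175), the stand at (376,192), and the small decoy at (182,243). Next I'll look at enlarged crops.

Run:
```python
import cv2,numpy as np
s=cv2.imread("pics/scene0.png");t=cv2.imread("pics/top0.png")
def crop(im,x,y,w,h,k):
    c=cv2.resize(im[y:y+h,x:x+w],None,fx=k,fy=k,interpolation=cv2.INTER_CUBIC)
    for i in range(0,w,10):
        L=10 if i%50 else 20; cv2.line(c,(i*k,0),(i*k,L),(0,255,0),1)
    for i in range(0,h,10):
        L=10 if i%50 else 20; cv2.line(c,(0,i*k),(L,i*k),(0,255,0),1)
    return c
a=crop(s,220,135,100,100,4) ; b=crop(t,162,110,100,100,4)
cv2.imwrite("pics/c1.png",np.hstack([a,b]))
```

```text
(no output)
```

View pics/c1.png

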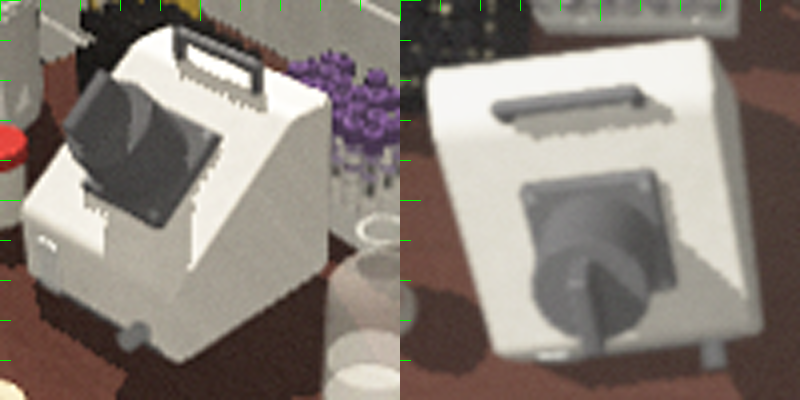

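The crop shows the flange corners. In the scene view they are at right (275,169), bottom (260,192) and left (241,181). In the top view they are at TL (193,157), TR (226,153) and BR (231,182). I'll zoom further in for the rib, and for the stand.

```bash
cat > h.py <<'E'
import numpy as np,cv2
from plant import env
C={n:env.camera_info(n) for n in("scene","top")}
def ray(n,p):
    K=np.array(C[n]["mtx"]);T=np.array(C[n]["camera_from_world"]);R=T[:3,:3]
    d=np.linalg.inv(K)@[p[0],p[1],1.]; d=R.T@(d*[1,-1,-1]); return -R.T@T[:3,3],d/np.linalg.norm(d)
def tri(ps,pt):
    o1,a=ray("scene",ps);o2,b=ray("top",pt)
    s,t=np.linalg.lstsq(np.c_[a,-b],o2-o1,rcond=None)[0]
    p,q=o1+s*a,o2+t*b; return (p+q)/2,np.linalg.norm(p-q)
def plane(n,p,z):
    o,d=ray(n,p);return o+d*(z-o[2])/d[2]
def proj(n,P):
    T=np.array(C[n]["camera_from_world"]);c=(T[:3,:3]@P+T[:3,3])*[1,-1,-1];u=np.array(C[n]["mtx"])@c;return u[:2]/u[2]
def crop(im,x,y,w,h,k):
    c=cv2.resize(im[y:y+h,x:x+w],None,fx=k,fy=k,interpolation=cv2.INTER_CUBIC)
    for i in range(0,w,5): cv2.line(c,(i*k,0),(i*k,20 if i%10==0 else 8),(0,255,0),1)
    for i in range(0,h,5): cv2.line(c,(0,i*k),(20 if i%10==0 else 8,i*k),(0,255,0),1)
    return c
E
python3 - <<'E'
from h import *
np.set_printoptions(precision=4,suppress=True)
s=cv2.imread("pics/scene0.png");t=cv2.imread("pics/top0.png")
g=lambda im:cv2.convertScaleAbs(im,alpha=1.6)
a=np.hstack([crop(g(s),230,145,50,50,8),crop(g(t),185,150,50,50,8)])
b=np.hstack([crop(s,325,270,60,25*2,6)[:200*1],crop(t,350,165,60,50,6)[:200]])
b=np.hstack([cv2.resize(s[272:322,325:385],(400,333)),cv2.resize(t[167:217,346:406],(400,333))])[:200]
cv2.imwrite("pics/c2.png",a)
for nm,p,q in (("TR",(275,168.75),(226.2,153)),("BR",(260,192),(230.7,182)),("handleL",(264,144),(186.5,137)),("handleR",(284.5,156),(222,134))):
    print(nm,*tri(p,q))
print("cams",ray("scene",(0,0))[0],ray("top",(0,0))[0])
for n,c,(x,y) in(("scene",s,(354,296)),("top",t,(376,192))):
    hsv=cv2.cvtColor(c,cv2.COLOR_BGR2HSV); m=((hsv[...,1]<60)&(hsv[...,2]>60)).astype(np.uint8)
    _,l,st,_=cv2.connectedComponentsWithStats(m)
    w=np.zeros_like(m);w[y-35:y+35,x-35:x+35]=1
    ids=np.unique(l[(w>0)&(l>0)]);k=max(ids,key=lambda i:((l==i)&(w>0)).sum())
    cs,_=cv2.findContours(((l==k)&(w>0)).astype(np.uint8),0,2);cc=max(cs,key=cv2.contourArea)
    e=cv2.fitEllipse(cv2.convexHull(cc));print(n,st[k],e,[plane(n,e[0],z) for z in(0,.01,.018)])
E
```

```text
TR [0.5798 0.1465 0.1261] 0.0004246272204564088
BR [0.5231 0.1412 0.0819] 0.0032454398922298648
handleL [0.6069 0.2252 0.1563] 0.0015708424731286413
handleR [0.6165 0.1525 0.1472] 6.680471399865922e-05
cams [ 0.0516 -0.5283  0.6404] [0.4366 0.0063 0.9969]
scene [ 331  277   46   39 1392] ((353.648193359375, 296.31817626953125), (37.87998580932617, 46.31660842895508), 106.29496765136719) [array([ 0.51  , -0.2012,  0.    ]), array([ 0.5028, -0.2063,  0.01  ]), array([ 0.4971, -0.2104,  0.018 ])]
top [ 356  172   41   40 1299] ((375.8731384277344, 191.6370086669922), (40.13636016845703, 40.639625549316406), 106.68045043945312) [array([ 0.5102, -0.2011,  0.    ]), array([ 0.5094, -0.199 ,  0.01  ]), array([ 0.5088, -0.1974,  0.018 ])]
```

View pics/c2.png

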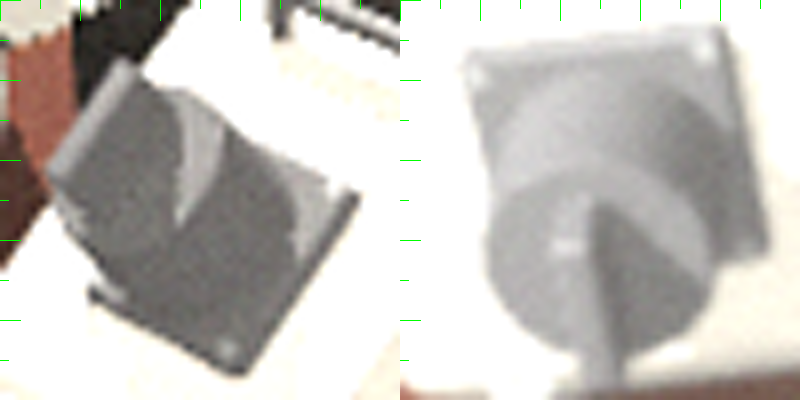

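The 8x crop shows the flange bolts. In the scene view they are at (272.3,168.4) and (258.5,188.8), and in the top view at (223.5,156.3), (228.5,180.4) and (194.8,159). The rib's top face runs (245.9,153.5) to (236.6,166.3) in the scene view and (208.8,175.6) to (210.3,197.3) in the top view.

Run:
```python
from h import *
np.set_printoptions(precision=4,suppress=True)
TR,e1=tri((272.25,168.4),(223.5,156.25));BR,e2=tri((258.5,188.75),(228.5,180.4))
TL=plane("top",(194.75,159),TR[2]);c=(TL+BR)/2
print(TR,e1,BR,e2,TL,"centre",c)
print(np.linalg.norm(TR-BR),np.linalg.norm(TR-TL))
u=TL-TR;yaw=np.arctan2(-u[0],u[1]);v=TR-BR;print("yaw",yaw,np.arctan2(v[1],v[0]),"slope",np.degrees(np.arctan2(v[2],np.hypot(*v[:2]))))
a=np.array([-.581*np.cos(yaw),-.581*np.sin(yaw),.814])
r1,f1=tri((245.9,153.5),(208.75,175.6));r2,f2=tri((236.6,166.25),(210.25,197.25))
print("rib",r1,f1,r2,f2,np.linalg.norm(r1-r2),"mid",(r1+r2)/2,"pred",c+a*.0795, "slope",np.degrees(np.arcsin((r1-r2)[2]/np.linalg.norm(r1-r2))))
d=r1-r2; d-=a*(d@a); d/=np.linalg.norm(d)
xs=np.array([.814*np.cos(yaw),.814*np.sin(yaw),.581]);ys=np.cross(a,xs)
print("rib ang rel. upslope about axis",np.arctan2(d@ys,d@xs))
c2=(r1+r2)/2-a*.0795
for n in("scene","top"): print(n,"collar",proj(n,c),"ribpts",[proj(n,c+a*.0795+s*xs*.022) for s in(1,-1)])
print(c2)
```

```text
[0.5734 0.1513 0.1273] 0.0016740468718041746 [0.5246 0.1461 0.0887] 0.00018535910891253008 [0.5661 0.2135 0.1273] centre [0.5454 0.1798 0.108 ]
0.06241665590151199 0.06260801184215581
yaw 0.11698183816421406 0.10546052198542097 slope 38.18733509595917
rib [0.5204 0.1753 0.1795] 0.011474092630800825 [0.4824 0.1724 0.1592] 0.0005325103989264953 0.04314320617235023 mid [0.5014 0.1739 0.1694] pred [0.4995 0.1744 0.1727] slope 28.033627074250717
rib ang rel. upslope about axis -0.03570475900297956
scene collar [256.8148 174.1464] ribpts [array([246.791 , 151.4548]), array([236.4745, 166.1012])]
top collar [211.957  169.9355] ribpts [array([205.8782, 179.1441]), array([210.1461, 197.6686])]
[0.5472 0.1793 0.1047]
```

Emit:
apply_moves([
  [[0,0,0],-10.5,45],
  [[0,0,0],-10.5,45],
  [[0,0,0],-10.5,45],
  [[-4.17,2.47,0],0,45],
  [[-4.17,2.47,0],0,45],
  [[-4.17,2.47,0],0,45],
  [[-4.17,2.47,0],0,45],
  [[-4.17,2.47,0],0,45],
  [[-4.17,2.47,0],0,45],
  [[-4.17,2.47,0],0,45],
  [[-4.17,2.47,0],0,45],
  [[-4.17,2.47,0],0,45],
])

```text
time: 1.6
tool_pos: [0.5064, 0.1737, 0.2501]
tool_rot: [-3.141, 0.0, 1.688]
force: [0.6, -0.1, -0.6]
width: 0.45
```

Emit:
apply_moves([
  [[0.13,0,2],0,45],
  [[0,0,2],0,45],
  [[0,0,1.8],0,45],
  [[0,0,0.8],0,45],
  [[0,0,0],0,45],
])

```text
time: 2.22
tool_pos: [0.5055, 0.1765, 0.1841]
tool_rot: [-3.141, 0.0, 1.688]
force: [1.0, 0.1, -0.3]
width: 0.449
```

```bash
cat > pic.py <<'E'
import sys
from h import *
# name, scene x y, top x y, half size
n,sx,sy,tx,ty,w=sys.argv[1],*map(int,sys.argv[2:7])
k=400//(2*w); o=[]
for c,x,y in(("scene",sx,sy),("top",tx,ty)):
    im=env.get_image(c)[:,:,::-1]; cv2.imwrite(f"pics/{n}_{c}.png",im); o.append(crop(cv2.convertScaleAbs(im,alpha=1.4),x-w,y-w,2*w,2*w,k))
cv2.imwrite(f"pics/{n}.png",np.hstack(o)); s=env.get_state(); print(s["time"],s["tool_pos"],s["force"],s["width"])
E
python3 pic.py p1 255 165 210 175 33
```

```text
2.325 [0.50579606 0.17659442 0.18492816] [-0.51903924 -1.01906647  1.28557065] 0.4512286972375669
```

View pics/p1.png

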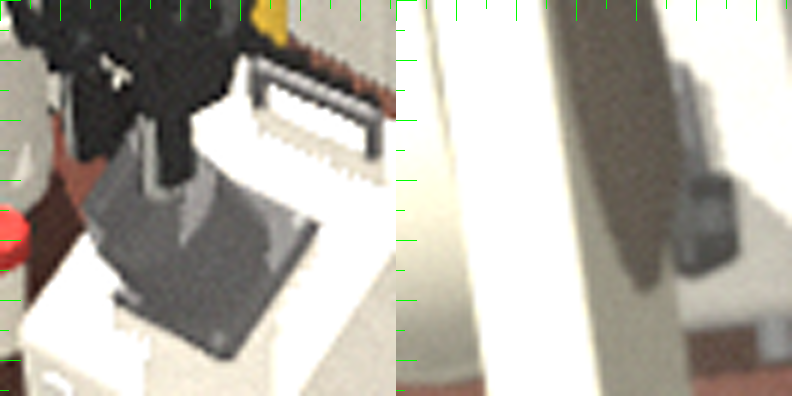

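The near finger's tip (scene crop (175,190)) hangs in front of the rib and the other finger is beyond it, so the jaws straddle the rib. The arm hides most of the cover in the top view. I'll lower 11 mm and close.

Emit:
apply_moves([
  [[0,0,0.6],0,45],
  [[0,0,0.5],0,40],
  [[0,0,0],0,25],
  [[0,0,0],0,10],
  [[0,0,0],0,5],
  [[0,0,0],0,5],
  [[0,0,0],0,5],
], grip_force=30)

```text
time: 3.2
tool_pos: [0.5056, 0.1765, 0.1733]
tool_rot: [3.142, 0.0, 1.688]
force: [-1.5, -0.7, -0.3]
width: 0.132
```

Emit:
apply_moves([
  [[0,-0.29,-0.41],0,5],
  [[0,-0.29,-0.41],0,5],
  [[0,-0.29,-0.41],0,5],
  [[0,-0.44,-0.61],0,5],
  [[0,-0.44,-0.61],0,5],
  [[0,-0.44,-0.61],0,5],
  [[0,-0.44,-0.61],0,5],
  [[0,-0.44,-0.61],0,5],
  [[0,-0.44,-0.61],0,5],
  [[0,0,0],0,5],
])

```text
time: 4.45
tool_pos: [0.4707, 0.1724, 0.2228]
tool_rot: [3.141, -0.0, 1.688]
force: [-0.4, -0.3, -1.2]
width: 0.13
```

```bash
python3 pic.py p2 250 160 210 180 40
```

```text
4.55 [0.47074355 0.17235346 0.22211931] [ 0.10126841 -0.54218995 -1.33153335] 0.13734083726093008
```

View pics/p2.png

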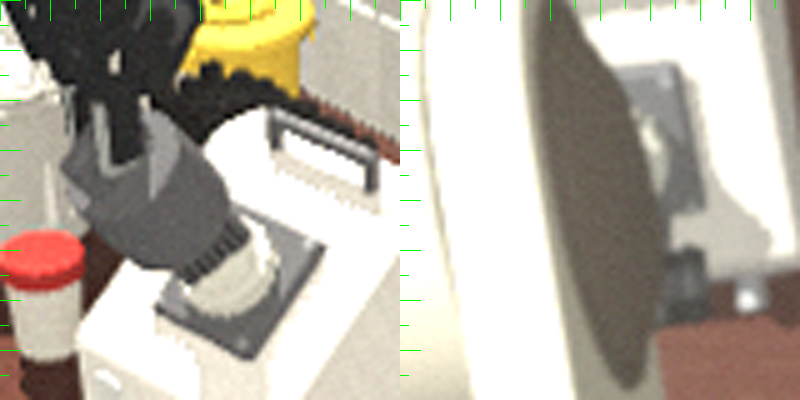

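The cover came up with the gripper; the scene crop shows it tilted at (150,180) and the cap's ribbed skirt at (215,260) below. The tool cannot tilt, so I'll turn the cover upright in the grip by pushing its far rim against the tank's vertical front wall. First I need the wall's position.

Run:
```python
from h import *
np.set_printoptions(precision=4,suppress=True)
# front top edge of tank: crop c1 top-view px -> image px
for p in ((500,357),(750,331)): print(plane("top",(162+(p[0]-400)/4,110+p[1]/4),.060))
print("scene front bottom corner", plane("scene",(220+180/4,135+360/4),0.0))
print("cup",plane("top",(150,184.5),.064))
```

```text
[0.4828 0.2455 0.06  ]
[0.4996 0.1016 0.06  ]
scene front bottom corner [0.5121 0.1082 0.    ]
cup [0.5155 0.3306 0.064 ]
```

Emit:
apply_moves([
  [[0,-0.58,-0.81],0,5],
  [[0,-0.58,-0.81],0,5],
  [[0,-0.58,-0.81],0,5],
  [[0,-1.5,0],0,5],
  [[0,-2,0],0,5],
  [[0,-2,0],0,5],
], grip_force=30)

```text
time: 5.3
tool_pos: [0.3974, 0.1637, 0.2463]
tool_rot: [-3.141, 0.0, 1.688]
force: [-0.7, 0.9, -0.8]
width: 0.129
```

Emit:
apply_moves([
  [[0.5,0,3.5],0,5],
  [[0.5,0,3.5],0,5],
  [[0,0,3.5],0,5],
  [[0,0,3],0,5],
  [[0,0.8,2],0,5],
  [[0,0.8,0],0,5],
  [[0,0.6,0],0,5],
  [[0,0,0],0,5],
])

```text
time: 6.3
tool_pos: [0.4201, 0.1765, 0.0923]
tool_rot: [3.14, -0.0, 1.688]
force: [-0.7, 0.8, -1.1]
width: 0.132
```

```bash
python3 pic.py p3 230 185 210 200 40
```

```text
6.4 [0.41960824 0.17640924 0.09204634] [ 0.45475902  0.36518605 -1.06867194] 0.13437661073295282
```

View pics/p3.png

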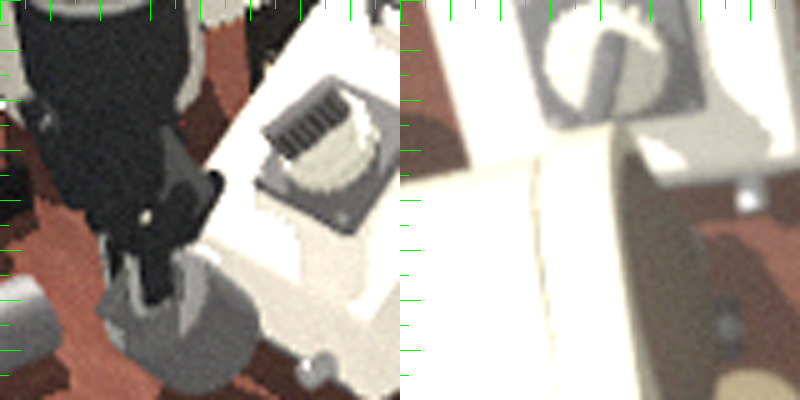

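The cover hangs beside the tank's front wall at scene crop (180,320), still tilted. The wing shows in the top crop from (610,35) to (595,115). Next I'll roll the cover upright against the wall.

Emit:
apply_moves([
  [[0,0.5,0],0,5],
  [[0,0.25,-0.33],0,5],
  [[0,0.25,-0.33],0,5],
  [[0,0.3,-0.3],0,5],
  [[0,0.3,-0.3],0,5],
  [[0,0.33,-0.25],0,5],
  [[0,0.33,-0.25],0,5],
  [[0,0,0],0,5],
], grip_force=20)

```text
time: 7.4
tool_pos: [0.4414, 0.179, 0.1092]
tool_rot: [-3.14, 0.0, 1.688]
force: [-8.8, -1.0, 4.1]
width: 0.133
```

```bash
python3 pic.py p4 230 185 210 200 40
```

```text
7.5 [0.4413235  0.1790067  0.10912731] [-7.56051129 -0.38007525  3.4103043 ] 0.13472556191277874
```

View pics/p4.png

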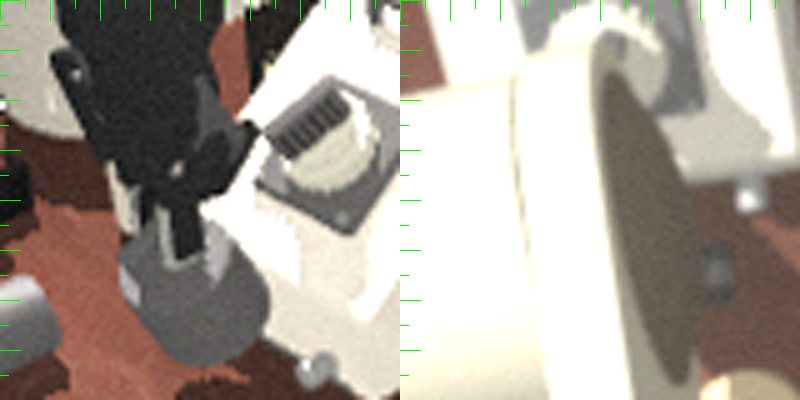

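The cover has turned part of the way and the wall pushes back with about 9 N. I'll continue.

Emit:
apply_moves([
  [[0,0.4,-0.28],0,5],
  [[0,0.4,-0.22],0,5],
  [[0,0.4,-0.1],0,5],
  [[0,0.3,0.2],0,5],
  [[0,0.2,0.4],0,5],
  [[0,0,0.4],0,5],
  [[0,0,0],0,5],
])

```text
time: 8.38
tool_pos: [0.458, 0.181, 0.105]
tool_rot: [-3.139, 0.0, 1.688]
force: [-6.4, -0.0, -2.3]
width: 0.131
```

```bash
python3 pic.py p5 230 185 210 200 40
```

```text
8.475 [0.4580613  0.18093353 0.1047654 ] [-4.61065804 -0.94294791 -4.66647212] 0.13261566169875
```

View pics/p5.png

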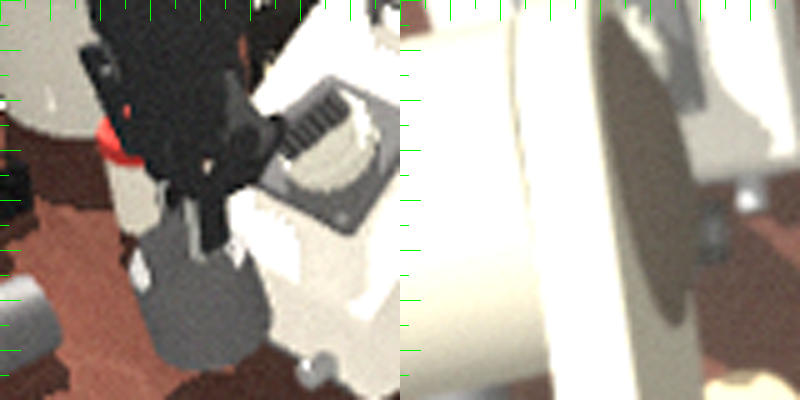

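The cover now looks nearly upright, its sides in the scene crop at (132,265)-(155,355) and (255,230)-(270,330). I'll press a bit more, slide down the wall, and check the force.

Emit:
apply_moves([
  [[0,0.15,0.3],0,5],
  [[0,0.15,0.3],0,5],
  [[0,0,0.4],0,5],
  [[0,0,0.4],0,5],
  [[0,0,0],0,5],
])

```text
time: 9.1
tool_pos: [0.461, 0.1813, 0.0909]
tool_rot: [-3.139, 0.0, 1.688]
force: [-5.8, -1.1, -3.3]
width: 0.129
```

Run:
```python
from h import *
st=env.get_state();p=st["tool_pos"];print(p,st["force"],st["width"])
im=env.get_image("scene")[:,:,::-1];cv2.imwrite("pics/p6_scene.png",im)
g=im.astype(int);m=((g.max(2)-g.min(2)<18)&(g.mean(2)>45)&(g.mean(2)<110)).astype(np.uint8)
c0=proj("scene",p-[0,0,.045]).astype(int);print(c0)
m[:c0[1]-14]=0;m=cv2.morphologyEx(m,2,np.ones((3,3)))
_,l,s,_=cv2.connectedComponentsWithStats(m);k=l[c0[1],c0[0]];print(k,s[k])
for r in range(c0[1]-14,c0[1]+22,3):
    x=np.where(l[r]==k)[0]
    if len(x):print(r,x.min(),x.max())
cz=p[2]-.0095
for side in(-1,1):
    d=np.array([.77,-.636,0])*.032*side
    print("vertical edge pred",[proj("scene",np.array([p[0],p[1],cz])+d+[0,0,h]).round(1).tolist() for h in(-.015,-.067)])
```

```text
[0.46097593 0.18131313 0.09085104] [-5.7637899  -1.12224537 -3.30721055] 0.12906443977140342
[231 205]
1 [218 191  27  33 595]
191 226 228
194 221 228
197 219 228
200 220 237
203 221 241
206 221 242
209 218 243
212 219 244
215 220 244
218 221 242
221 223 238
vertical edge pred [[218.2, 199.3], [220.3, 215.4]]
vertical edge pred [[243.2, 199.1], [244.6, 215.2]]
```

Emit:
apply_moves([
  [[0,-1,0],0,5],
  [[0,-1,-2],0,5],
  [[0,0,-4],0,5],
  [[0,0,-5],0,5],
  [[0,0,-5],0,5],
  [[-2,0.2,0],0,5],
  [[-4,0.4,0],0,5],
  [[-4,0.4,0],0,5],
  [[-4,0.4,0],0,5],
  [[-4,0.2,0],0,5],
  [[-4,0.2,0],0,5],
  [[-4,0.2,0],0,5],
], grip_force=40)

```text
time: 10.65
tool_pos: [0.4919, -0.0781, 0.2514]
tool_rot: [3.141, 0.0, 1.688]
force: [1.4, -0.5, -1.4]
width: 0.133
```

Emit:
apply_moves([
  [[-4,0.2,0],0,5],
  [[-4,0.2,0],0,5],
  [[-3,0,0],0,5],
  [[-1.5,0,0],0,5],
  [[0,0,3],0,5],
  [[0,0,4],0,5],
  [[0,0,4],0,5],
  [[0,0,0],0,5],
])

```text
time: 11.65
tool_pos: [0.5095, -0.1994, 0.1391]
tool_rot: [-3.138, -0.003, 1.688]
force: [-1.1, 0.1, -1.3]
width: 0.132
```

```bash
python3 pic.py p7 350 275 376 192 40
python3 - <<'E'
from h import *
p=env.get_state()["tool_pos"]
for h in(-.024,-.0765):print(proj("scene",p+[0,0,h]),[proj("scene",p+[0,0,h]+np.array([.77,-.636,0])*.032*s) for s in(-1,1)])
E
```

```text
11.75 [ 0.51112333 -0.2003983   0.14263831] [ 1.49181751 -0.58881097 -0.79888822] 0.12759080075553234
[359.99275694 254.91353459] [array([343.39699113, 255.03028883]), array([376.5988521 , 254.79670768])]
[357.07562743 273.93802597] [array([341.15508142, 274.04435964]), array([373.00567964, 273.83162881])]
```

View pics/p7.png

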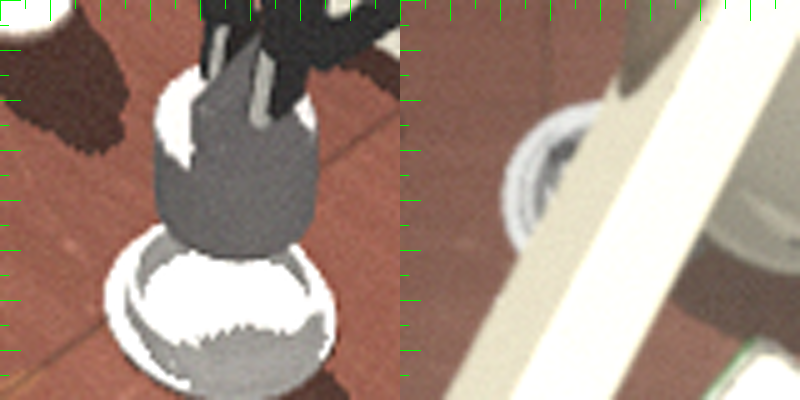

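The cover hangs over the stand with its sides at about columns 341 and 373 in the scene view, close to upright. I'll measure its residual lean and its offset.

Run:
```python
from h import *
im=cv2.GaussianBlur(cv2.imread("pics/p7_scene.png"),(1,3),0).astype(float)
p=np.array([.5105,-.2,.141])
# cover is grey (b~r); desk reddish: use r-b
d=im[...,2]-im[...,0]
L=[];R=[]
for r in range(262,277):
    row=d[r]; t=18
    i=max(c for c in range(330,350) if row[c]>t and row[c+1]<=t) if any(row[c]>t and row[c+1]<=t for c in range(330,350)) else None
    j=[c for c in range(364,380) if row[c]<=t and row[c+1]>t]
    if i: L.append((r,i+(row[i]-t)/(row[i]-row[i+1])))
    if j: j=j[0];R.append((r,j+(t-row[j])/(row[j+1]-row[j])))
for n,E,s in(("L",L,-1),("R",R,1)):
    E=np.array(E);f=np.polyfit(E[:,0],E[:,1],1)
    a,b=[proj("scene",p+[0,0,h]+np.array([.77,-.636,0])*.032*s) for h in(-.024,-.0765)]
    g=(b[0]-a[0])/(b[1]-a[1]);print(n,len(E),"slope",f[0],"vert",g,"col@265",np.polyval(f,265),"pred",a[0]+g*(265-a[1]),"col@276",np.polyval(f,276),"pred",a[0]+g*(276-a[1]))
```

```text
L 15 slope 0.018978962858431103 vert -0.1171146384155231 col@265 340.4913529598814 pred 341.85818185747496 col@276 340.7001215513241 pred 340.56992083490417
R 15 slope -0.05359568776202936 vert -0.1879855857171203 col@265 372.9185503407049 pred 374.31476048508495 col@276 372.32899777532253 pred 372.2469190421966
```

The cover leans about 0.14 rad towards the robot, with the rib centre about 7 mm short of the TCP. I'll lower it until the low edge touches the stand floor, then roll it upright over that edge.

Emit:
apply_moves([
  [[-0.1,-0.1,2],0,5],
  [[0,0,2],0,5],
  [[0,0,0.7],0,5],
  [[0,0,0.3],0,5],
  [[0,0,0],0,5],
], grip_force=25)

```text
time: 12.38
tool_pos: [0.5102, -0.2018, 0.092]
tool_rot: [3.141, 0.001, 1.688]
force: [-1.1, 0.0, -1.2]
width: 0.133
```

Emit:
apply_moves([
  [[0,0,0.2],0,5],
  [[0,0,0.2],0,5],
  [[0,0,0],0,5],
])

```text
time: 12.75
tool_pos: [0.5098, -0.2016, 0.087]
tool_rot: [-3.141, -0.0, 1.688]
force: [0.6, -0.4, -2.1]
width: 0.131
```

Emit:
apply_moves([
  [[0,0,0.2],0,5],
  [[0,0,0.1],0,5],
  [[0,0,0],0,5],
])

```text
time: 13.12
tool_pos: [0.5099, -0.2017, 0.0841]
tool_rot: [-3.142, 0.0, 1.688]
force: [0.6, 0.4, 1.0]
width: 0.137
```

Emit:
apply_moves([
  [[0,0.15,0.1],0,5],
  [[0,0.15,0.1],0,5],
  [[0,0.15,0.1],0,5],
  [[0,0,0],0,5],
])

```text
time: 13.62
tool_pos: [0.5147, -0.2013, 0.0816]
tool_rot: [3.141, 0.001, 1.688]
force: [-1.0, -0.7, 7.9]
width: 0.133
```

Emit:
apply_moves([
  [[0,0.15,0.08],0,5],
  [[0,0.15,0.08],0,5],
  [[0,0.1,0.05],0,5],
  [[0,0,0],0,5],
])

```text
time: 14.12
tool_pos: [0.5186, -0.2008, 0.0796]
tool_rot: [3.141, 0.001, 1.688]
force: [-0.7, -0.2, 7.9]
width: 0.135
```

```bash
python3 pic.py p8 352 282 376 192 33
```

```text
14.225 [ 0.51864083 -0.20081963  0.07960983] [-1.01847161  0.03050069  8.00502166] 0.13529446900731776
```

View pics/p8.png

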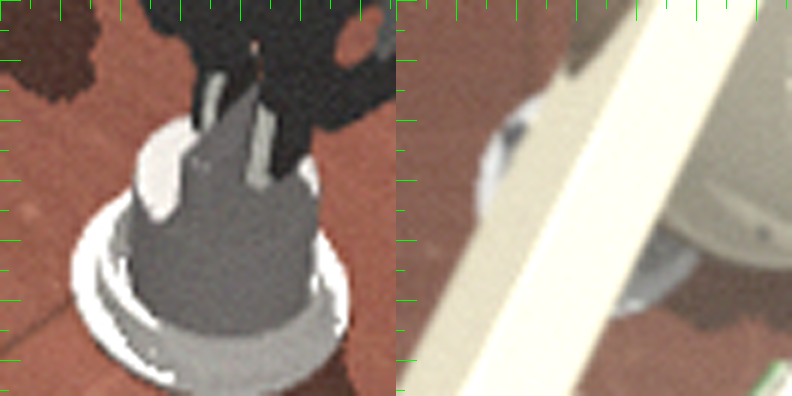

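The cover's base is inside the stand's rim (scene crop about (225,300)). I'll check its lean numerically again.

```bash
cat > edge.py <<'E'
from h import *
import sys
im=cv2.imread(sys.argv[1]).astype(float);r0,r1=int(sys.argv[2]),int(sys.argv[3]);d=im[...,2]-im[...,0]
p=np.array([.510,-.201,0]);t=18
for n,lo,hi,s in(("L",330,350,-1),("R",364,382,1)):
    E=[]
    for r in range(r0,r1):
        w=(d[r]-t)*(-s)
        c=[c for c in range(lo,hi) if w[c]>0>=w[c+1]]
        if c: c=c[-1] if s<0 else c[0];E.append((r,c+w[c]/(w[c]-w[c+1])))
    E=np.array(E)
    if len(E)<3: print(n,"few");continue
    f=np.polyfit(E[:,0],E[:,1],1)
    a,b=[proj("scene",p+[0,0,h]+np.array([.77,-.636,0])*.032*s) for h in(.058,.008)]
    g=(b[0]-a[0])/(b[1]-a[1]);m=(r0+r1)/2;print(n,len(E),"slope",f[0],"vert",g,"col",np.polyval(f,m),"pred",a[0]+g*(m-a[1]))
    print(E[:,1].round(1))
E
python3 edge.py pics/p8_scene.png 277 288
```

```text
L 11 slope -0.929561917403926 vert -0.11764406513697241 col 337.31979038820805 pred 340.0418708605065
[341.5 340.9 340.9 340.6 339.7 338.2 336.6 335.6 334.6 333.7 333.2]
R 11 slope 0.001728250100577447 vert -0.18865701736979715 col 371.34485394641314 pred 371.32075644347924
[371.1 371.3 371.3 371.7 371.5 371.4 371.3 371.2 371.3 371.3 371.3]
```

Emit:
apply_moves([
  [[0,0,0.1],0,5],
  [[0,0,0.1],0,5],
  [[0,0,0],0,5],
])

```text
time: 14.6
tool_pos: [0.5195, -0.2009, 0.0784]
tool_rot: [3.139, 0.001, 1.688]
force: [2.4, 2.6, 15.1]
width: 0.131
```

```bash
python3 - <<'E'
from h import *
cv2.imwrite("pics/p9_scene.png",env.get_image("scene")[:,:,::-1]);print(env.get_state()["force"])
E
for f in p8 p9; do python3 edge.py pics/${f}_scene.png 266 282; done
```

```text
[ 2.26301065  2.50980524 15.24812829]
L 14 slope -0.6330745497032383 vert -0.11764406513697241 col 343.37228753336507 pred 341.0418454141708
[349.7 347.5 345.7 344.4 343.6 342.8 342.1 341.8 341.6 341.5 340.9 340.9
 340.6 339.7]
R 16 slope -0.5761701387454204 vert -0.18865701736979715 col 372.5921550989268 pred 372.9243410911225
[381.9 379.9 378.9 376.8 370.6 370.3 370.2 370.  369.8 370.2 370.6 371.1
 371.3 371.3 371.7 371.5]
L 13 slope -0.5751900355283845 vert -0.11764406513697241 col 343.4119678775694 pred 341.0418454141708
[347.8 346.7 344.7 343.8 343.1 342.6 342.1 341.7 341.6 341.5 341.  340.5
 339.7]
R 15 slope -0.49111551805521164 vert -0.18865701736979715 col 372.5686516999617 pred 372.9243410911225
[381.  378.8 377.8 371.4 370.8 370.4 370.3 370.1 370.2 370.3 371.1 371.3
 371.4 371.7 372. ]
```

Emit:
apply_moves([
  [[0,0,-0.1],0,5],
  [[0,0,0],0,5],
  [[0,0,0],0,16],
  [[0,0,0],0,20],
  [[0,0,0],0,30],
  [[0,0,0],0,40],
  [[0,0,-1.5],0,40],
  [[0,0,-3],0,40],
  [[0,0,-4],0,40],
  [[0,-4,-4],0,40],
  [[0,-5,0],0,40],
  [[0,0,0],0,40],
], grip_force=20)

```text
time: 16.15
tool_pos: [0.4271, -0.2114, 0.2048]
tool_rot: [3.14, 0.002, 1.686]
force: [1.2, -1.0, 0.4]
width: 0.4
```

```bash
python3 pic.py q1 352 282 376 192 33
```

```text
16.25 [ 0.4290327  -0.21135419  0.20414864] [ 0.52503666  0.27964416 -0.42995429] 0.4030060839888682
```

View pics/q1.png

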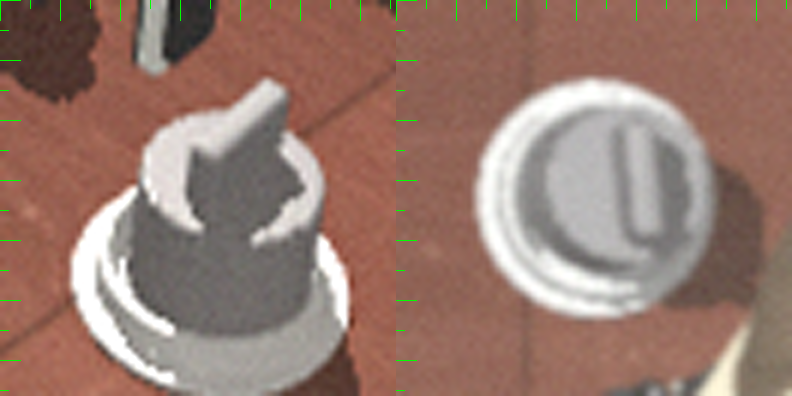

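The cover stands upright inside the rim. In the top crop the rib is at (640,180) and the stand centre at (595,198). I'll check the centring, and measure the wing from the p3 pictures.

Run:
```python
from h import *
np.set_printoptions(precision=4,suppress=True)
print("rib ctr",plane("top",(343+(640-396)/6,159+180/6),.0865), tri((319+240/6,249+118/6),(343+(640-396)/6,159+180/6)))
# wing from p3 top: crop k=5 origin (170,160)
def f(x,y):return(170+(x-400)/5,160+y/5)
yaw=.112;col=np.array([.546,.1795,.107]);a=np.array([-.581*np.cos(yaw),-.581*np.sin(yaw),.814]);xs=np.array([.814*np.cos(yaw),.814*np.sin(yaw),.581]);ys=np.cross(a,xs)
t0=col+a*.043
for p in((613,38),(596,115)):
    o,d=ray("top",f(*p));s=((t0-o)@a)/(d@a);P=o+d*s-t0;print(P@xs,P@ys)
for w in(0,.043):print(proj("top",col+a*w))
# crop to view before the arm arrived: p3 top zoom, plus new view
A=crop(cv2.imread("pics/p3_top.png"),187,152,40,40,10);B=crop(env.get_image("top")[:,:,::-1],187,152,40,40,10)
cv2.imwrite("pics/w.png",np.hstack([A,B]))
```

```text
rib ctr [ 0.5099 -0.2004  0.0865] (array([ 0.5109, -0.202 ,  0.0824]), np.float64(0.0019253032023545166))
0.02698223011053459 -0.010347754511389227
-0.008388741719450808 0.003533849353391253
[212.1943 169.7075]
[210.1063 179.4002]
```

View pics/w.png

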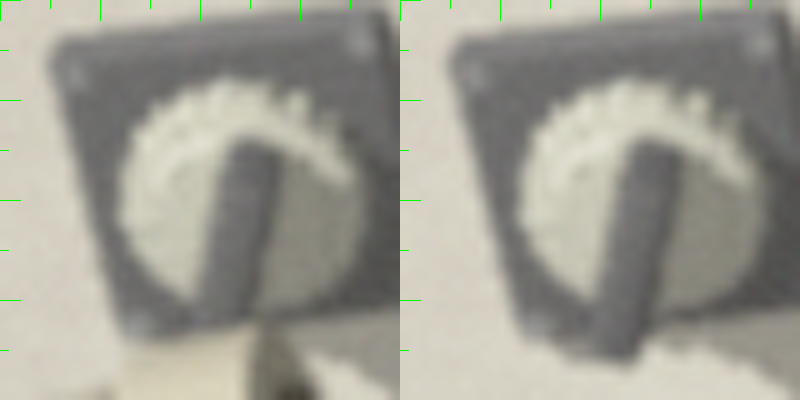

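The cover is within about 1-2 mm of the stand centre. The wing's top face in the right-hand crop runs from (657,145) to (616,355).

Run:
```python
from h import *
np.set_printoptions(precision=4,suppress=True)
f=lambda x,y:(187+(x-400)/10,152+y/10)
yaw=.112;col=np.array([.546,.1795,.107]);a=np.array([-.581*np.cos(yaw),-.581*np.sin(yaw),.814]);xs=np.array([.814*np.cos(yaw),.814*np.sin(yaw),.581]);ys=np.cross(a,xs)
t0=col+a*.043
Q=[]
for p in((657,142),(616,355),(592,345),(640,358)):
    o,d=ray("top",f(*p));s=((t0-o)@a)/(d@a);P=o+d*s-t0;Q.append((P@xs,P@ys));print(Q[-1])
d=np.subtract(Q[0],Q[1]);th=np.arctan2(d[1],d[0]);print("theta(ccw from above)",th, "tool yaw", .112+np.pi/2+np.arctan(.814*np.tan(th)))
for t in np.arange(0,-1.5,-.2): print(t,"yaw",.112+np.pi/2+np.arctan(.814*np.tan(th+t)), "tilt",np.degrees(np.arcsin(.581*np.sin(th+t))))
for w,u in((.046,.0055),):print("TCP",col+a*w+xs*u)
```

```text
(np.float64(0.030165791886605592), np.float64(-0.011152933436109791))
(np.float64(-0.01913460289429903), np.float64(0.006887816483358955))
(np.float64(-0.01611860594703008), np.float64(0.011444789667035613))
(np.float64(-0.020451426279687376), np.float64(0.001988879783836588))
theta(ccw from above) -0.3507998636945051 tool yaw 1.3932936523769006
0.0 yaw 1.3932936523769006 tilt -11.517083806582962
-0.2 yaw 1.2191775858430471 tilt -17.702664816054032
-0.4 yaw 1.0332196951739152 tilt -23.35157118747847
-0.6000000000000001 yaw 0.8319794441361171 tilt -28.22040369354602
-0.8 yaw 0.6137751832671516 tilt -32.039616617654445
-1.0 yaw 0.3800985995324364 tilt -34.541072500701155
-1.2000000000000002 yaw 0.1365640125154557 tilt -35.51273162362664
-1.4000000000000001 yaw 3.0336546946656 tilt -34.862769175162214
TCP [0.5239 0.177  0.1476]
```

The cap reads about 0.35 rad, with the wing 0.35 rad clockwise of the tank's own x. I'll go above the wing with the jaws 35% open.

Emit:
apply_moves([
  [[0,0,-4.5],0,40],
  [[4.16,1.57,0],0,35],
  [[4.16,1.57,0],0,35],
  [[4.16,1.57,0],0,35],
  [[4.16,1.57,0],0,35],
  [[4.16,1.57,0],0,35],
  [[4.16,1.57,0],0,35],
  [[4.16,1.57,0],0,35],
  [[4.16,1.57,0],0,35],
  [[4.16,1.57,0],0,35],
  [[0,0,2],8.4,35],
  [[0,0,2],8.4,35],
])

```text
time: 17.8
tool_pos: [0.526, 0.1787, 0.207]
tool_rot: [-3.141, 0.0, 1.392]
force: [-1.3, 0.8, -0.5]
width: 0.348
```

Emit:
apply_moves([
  [[0,0,0],0,35],
])

```text
time: 17.92
tool_pos: [0.5253, 0.1779, 0.2065]
tool_rot: [-3.139, 0.001, 1.396]
force: [1.3, 0.0, 0.8]
width: 0.345
```

Position is good. I'll descend to about z 0.150 and close lightly on the wing.

Emit:
apply_moves([
  [[0,0,2],0,35],
  [[0,0,2],0,35],
  [[0,0,1],0,35],
  [[0,0,0.6],0,35],
  [[0,0,0],0,35],
  [[0,0,0],0,20],
  [[0,0,0],0,10],
  [[0,0,0],0,5],
  [[0,0,0],0,5],
], grip_force=30)

```text
time: 19.05
tool_pos: [0.5258, 0.1777, 0.1527]
tool_rot: [3.141, -0.001, 1.395]
force: [-0.4, 5.2, 3.8]
width: 0.152
```

```bash
python3 pic.py r1 250 165 210 178 40; python3 -c "
from h import *
s=env.get_state();print(s['ft_torque'],s['tool_rot'])"
```

```text
19.15 [0.52572713 0.17774473 0.15265357] [-0.81116935  4.9221866   3.66025171] 0.1512854598245754
[1.16448582 0.12953031 0.08444241] [ 3.14087081e+00 -1.22935035e-03  1.39496827e+00]
```

View pics/r1.png

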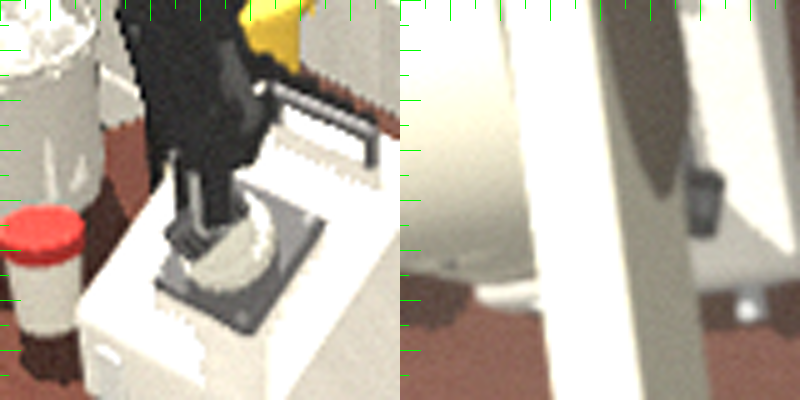

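The fingers hold the wing (scene crop about (205,215), opening 13 mm). I'll turn clockwise.

Emit:
apply_moves([
  [[0,0,0],5,5],
  [[0,0,0],5,5],
  [[0,0,0],5,5],
  [[0,0,0],5,5],
  [[0,0,0],4,5],
  [[0,0,0],4,5],
  [[0,0,0],4,5],
  [[0,0,0],0,5],
], grip_force=40)

```text
time: 20.15
tool_pos: [0.5247, 0.1788, 0.1534]
tool_rot: [-3.139, -0.002, 0.836]
force: [-14.9, 11.4, 16.0]
width: 0.151
```

```bash
python3 -c "
from h import *
s=env.get_state();print(s['force'],s['ft_torque'],s['tool_rot'])"
```

```text
[-14.91714479  11.4138635   15.97299581] [2.94123827 2.27798656 0.56754094] [-3.13913728e+00 -1.78163737e-03  8.36247761e-01]
```

Side load is building up from the tilted axis. The cap is still below its home stop, so I'll regrip to relieve it.

Emit:
apply_moves([
  [[0,0,0],0,35],
  [[0,0,0],0,35],
  [[0,0,0],0,35],
  [[0,0,0],0,20],
  [[0,0,0],0,10],
  [[0,0,0],0,5],
  [[0,0,0],0,5],
  [[0,0,0],0,5],
], grip_force=30)

```text
time: 21.15
tool_pos: [0.5261, 0.1776, 0.1522]
tool_rot: [3.141, -0.002, 0.836]
force: [4.3, 4.0, -0.3]
width: 0.192
```

```bash
python3 -c "
from h import *
s=env.get_state();print(s['force'],s['ft_torque'],s['tool_rot'])"
```

```text
[ 4.27354774  4.01119414 -0.30372509] [ 0.89923205 -0.75206948  0.06793488] [ 3.14117432e+00 -1.55901863e-03  8.36041758e-01]
```

Emit:
apply_moves([
  [[0,0,0],4,5],
  [[0,0,0],4,5],
  [[0,0,0],4,5],
  [[0,0,0],4,5],
  [[0,0,0],4,5],
  [[0,0,0],0,5],
], grip_force=40)

```text
time: 21.9
tool_pos: [0.5258, 0.1781, 0.1528]
tool_rot: [-3.141, -0.002, 0.486]
force: [-3.7, 7.8, 8.4]
width: 0.188
```

```bash
python3 -c "
from h import *
s=env.get_state();print(s['force'],s['ft_torque'],s['tool_rot'])"
```

```text
[-3.73694676  7.75190167  8.41061338] [1.68072695 0.15609717 0.47654351] [-3.14051918e+00 -1.82272976e-03  4.86479372e-01]
```

Emit:
apply_moves([
  [[0,0,0],4,5],
  [[0,0,0],4,5],
  [[0,0,0],0,5],
])

```text
time: 22.28
tool_pos: [0.5257, 0.1776, 0.1532]
tool_rot: [-3.141, -0.001, 0.347]
force: [-7.3, 2.7, 14.8]
width: 0.185
```

```bash
python3 -c "
from h import *
s=env.get_state();print(s['force'],s['ft_torque'],s['tool_rot'])"
```

```text
[-7.30296292  2.65507132 14.84436579] [0.89370523 0.72704357 0.22651567] [-3.14105201e+00 -1.38020553e-03  3.46514840e-01]
```

Emit:
apply_moves([
  [[0,0,0],4,5],
  [[0,0,0],3,5],
  [[0,0,0],0,5],
])

```text
time: 22.65
tool_pos: [0.5256, 0.1773, 0.1534]
tool_rot: [-3.141, -0.001, 0.224]
force: [-9.3, -1.1, 18.8]
width: 0.189
```

```bash
python3 -c "
from h import *
s=env.get_state();print(s['force'],s['ft_torque'],s['tool_rot'])"
```

```text
[-9.34682315 -1.07582704 18.78840947] [0.30624266 1.14439565 0.01503323] [-3.14136717e+00 -9.55653989e-04  2.24332710e-01]
```

The twist moment fell from 0.48 to 0.02 N m, so the tooth has been passed. I'll let go, retreat straight up and look.

Emit:
apply_moves([
  [[0,0,0],0,25],
  [[0,0,0],0,40],
  [[0,0,0],0,40],
  [[0,0,-1],0,40],
  [[0,0,-3],0,40],
  [[0,0,-4],0,40],
  [[-4,0,-2],0,40],
  [[-5,0,0],0,40],
  [[-5,0,0],0,40],
  [[-4,0,0],0,40],
  [[0,0,0],0,40],
  [[0,0,0],0,40],
])

```text
time: 24.15
tool_pos: [0.3506, 0.1371, 0.2527]
tool_rot: [3.141, -0.001, 0.225]
force: [1.0, -0.2, 0.5]
width: 0.401
```

Run:
```python
from h import *
s=env.get_state();print(s["time"],s["tool_pos"],s["force"],s["qd"].round(3))
t=env.get_image("top")[:,:,::-1];c=env.get_image("scene")[:,:,::-1]
cv2.imwrite("pics/f_top.png",t);cv2.imwrite("pics/f_scene.png",c)
cv2.imwrite("pics/f.png",np.hstack([crop(t,187,152,40,40,10),crop(c,325,255,50,50,8)]))
```

```text
24.15 [0.35056953 0.13705955 0.25265957] [ 1.01901912 -0.20395471  0.46192438] [ 0.001  0.026 -0.008  0.001 -0.003 -0.002]
```

View pics/f.png

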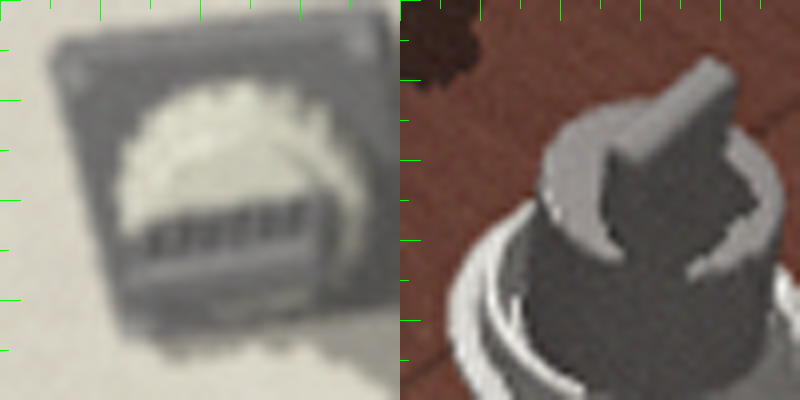

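The wing now lies across the slope, its top face in the top crop running from (130,275) to (318,247). The cover stands upright in the stand. I'll work out the cap angle.

Run:
```python
from h import *
f=lambda x,y:(187+x/10,152+y/10)
yaw=.112;col=np.array([.546,.1795,.107]);a=np.array([-.581*np.cos(yaw),-.581*np.sin(yaw),.814]);xs=np.array([.814*np.cos(yaw),.814*np.sin(yaw),.581]);ys=np.cross(a,xs);t0=col+a*.043
def uv(p):
    o,d=ray("top",f(*p));P=o+d*(((t0-o)@a)/(d@a))-t0;return np.array([P@xs,P@ys])
for A,B in(((318,247),(130,276)),((310,190),(148,222)) ,((318,240),(128,268))):
    d=uv(A)-uv(B);print(uv(A),uv(B),-np.arctan2(d[1],d[0]))
```

```text
[ 0.00433762 -0.01919698] [0.0019289  0.02102533] 1.5109824677561638
[ 0.01788144 -0.01994833] [0.01421218 0.0147272 ] 1.4653716925499867
[ 0.00599059 -0.01949312] [0.00387173 0.02105009] 1.5185820952560503
```

The cap angle comes out at about 1.51 rad, as expected after one click. The arm is clear of everything, so I'll hand in.

```bash
python3 -c "
from plant import env
print(env.sign_off())"
```

```text
the job is handed in; nothing more can be done
None
```

The dust cover is in its stand, the cap has clicked once, and I handed the job in at about 24 s of the 58 s. The hand-in gave no verdict.

- **Cover:** The tool cannot tilt, so I lifted the cover off leaning, along the filler axis. I then rolled it upright in the grip against the tank's front wall, and finished levelling it on the stand floor. After release it stood inside the rim, upright by eye, with its rib 1–2 mm from the stand centre.
- **Cap:** I gripped the wing and turned it clockwise, regripping once before the home stop to relieve side load. The moment fell from 0.48 to 0.02 N m as the tooth passed, and then I let go. The last picture puts the cap at about 1.51 rad (estimates 1.47–1.52), which matches one click.
- **Bystanders and contact:** At hand-in the gripper hung free at z = 0.25 m with about 1 N on it, which is sensor noise. The highest force I read was about 25 N. The bottle and sample cup were not touched as far as I know, but I did not measure them again.
- **Checks that disagreed:**
  - My edge check of the cover's lean, while it was still held in the stand, was inconclusive because the rim hid the edges. I relied on the view after release.
  - Triangulating the rib gave a height about 4 mm below the expected one.
- **Picture budget:** I viewed 15 pictures, five more than the 10 allowed and beyond the one or two extra you permitted.

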